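# Fit the circlip on the shaker drive's spindle and hold it spread at the groove

### The job

The pulley of the shaker drive needs its circlip back. Take the protective cap off the spindle and put it on the post of the cap stand; then pick up the circlip pliers from their rest by the handles, squeeze them so that the circlip on their tips spreads, and slide the circlip down over the spindle to the groove, just above the pulley's hub. Finish while still holding: keep the handles squeezed and the circlip spread, lying level at the groove and not pressed hard on the hub, so that I can line it up before it snaps in, and leave the other things on the bench alone.

Things in the scene. Friction and masses are not known exactly. Their poses are not given: they have to be found in the camera images.
- cap_mid (a point): centre (half-way up) of the loose grey plastic cap: round, 34 mm across, 32 mm high, closed on top, open below (bore 26.4 mm across, 26 mm deep). It hangs loose over the end of the spindle, its lower edge 12 mm above the pulley's hub. z up
- post_top (a point): top of the upright aluminium post on the round cap stand (dark disc, 72 mm across and 10 mm high, fixed to the bench). The post is 22 mm across, 40 mm high, its top 5 mm tapered to 14 mm. A cap fully on the post has its centre 10 mm below this point. z up
- spindle_top (a point): top of the upright steel spindle of the shaker drive (white housing 130 x 150 x 56 mm, fixed, with an aluminium belt pulley 60 mm across on top). The spindle is 24 mm across, its top 9 mm tapered to 14 mm, and stands 38 mm out of the pulley's hub. z up
- groove (a point): centre of the circlip groove in the spindle, on the spindle's axis, 36 mm below its top and 2 mm above the flat hub face of the pulley (hub 38 mm across); the groove reaches from the hub face to 4.5 mm above it. A circlip lying on the hub face has its centre 0.5 mm below this point. z up
- pliers_grip (a point): where to grip the circlip pliers: midway between the handles, half-way up. They lie level, 61 mm above the bench. x along the pliers to the tips, z up. Handles black, 9 mm thick, 13 mm high, from 17 mm ahead of this point to 61 mm behind; over both 51 mm here when free (diverging to the tail), 35 mm and parallel when squeezed (spring, 10 N a side). Pivot 45 mm ahead, bent-down tips 88 mm ahead
- rest: fixed grey metal rest of the pliers, 150 (x) x 98 mm base 8 mm high, origin under its centre, x towards the pliers' tips. A saddle with a 12 mm hole under the pivot (x = 32 to 62 mm) and a rail under the handle ends (x = -56 to -44 mm); between them is nothing above the base. The pivot's 8 mm stub sits 7 mm deep in the hole: lift the pliers straight up first
- clip_mid (a point): centre of the steel circlip that hangs on the pins of the pliers' tips, in its mid-thickness: flat open ring, 3 mm thick, about 33 mm across, opening 23 mm when free (too small for the spindle) and 28 mm when spread. With the handles fully squeezed this is the centre of the spread opening, 99 mm ahead of (along the pliers) and 20 mm below the grip point (2 mm farther ahead when free); the circlip is level when the pliers are
- pliers_b (a joint): angle between the two halves of the pliers: 0 free (circlip closed), 0.38 fully squeezed at the stop (circlip spread)
- tweezers: steel tweezers lying on the bench, 157 mm long; bystander, not to be disturbed; its origin at its underside
- calculator: desk calculator, 184 x 132 mm, lying flat; bystander, not to be disturbed; its origin at its underside
- timer: square bench timer, 62 mm, lying flat; bystander, not to be disturbed; its origin at its underside
- tape_roll: roll of label tape lying flat, 66 mm across, 18 mm high; bystander, not to be disturbed; its origin at its underside
- weighing_bottle: low lidded glass weighing bottle, 42 mm across, 44 mm high; bystander, not to be disturbed; its origin at its underside
- buffer_bottle: white reagent bottle with screw cap, 62 mm across, 118 mm high; bystander, not to be disturbed; its origin at its underside
- dropper_bottle: small brown reagent bottle, 44 mm across, 85 mm high; bystander, not to be disturbed; its origin at its underside
- flask: conical glass flask, 64 mm across, 103 mm high; bystander, not to be disturbed; its origin at its underside
Not all that is in view belongs to the job. Leave any pink look-alike of the part that bears cap_mid alone.

How it is judged:
By the outcome, as a careful person would: the job done as asked, in the order asked, and still so for the second after the job is handed in, while the arm keeps its last pose, push and grip.
It also fails if it takes over 54 s, if anything falls off the work surface, if the arm or the gripper's body presses on something with over 40 N, if the wrist force passes 120 N, or if a joint passes its speed limit or range.

### The arm

A 6-joint arm with a two-finger parallel gripper is mounted at the origin on a cart in front of the work surface, level with it; the furniture and walls round the work are solid. World frame = base frame: x ahead of the robot, y to its left, z up, the work surface at z = 0. Lengths are in m, angles in degrees, forces in N, time in s.
With the tool pointing down it reaches from about 0.3 to 0.775 m from the base axis. Payload 14.6 kg.
Tool frame: the origin (TCP) lies midway between the tips of the shut fingers; the grasp point (between the pads) lies 19 mm behind it; z points along the fingers, y is the direction in which the jaws open and shut (so a half turn about z gives the same grasp; the last joint's range is limited). The gripper opens to 85 mm and grips with 20 to 120 N. Pads are 22 mm wide; open, the fingers measure 114 mm over their backs; the gripper's body (76 mm by 85 mm) begins 54 mm behind the grasp point. The pads swing forward as they close: fully open they stand 13 mm farther back than shut.
Start: joints at [-76.582, 17.183, 87.147, -0, 75.671, -3.816], TCP at [0.163, -0.525, 0.231] pointing down, gripper open.
Joint ranges: [-173.82, 173.82], [-45.26, 126.66], [13.44, 144.39], [-59.66, 239.66], [0, 175.72], [-146.38, 146.38]. Speed limits (degrees/s): [127.2, 127.2, 147.25, 180, 180, 180].

### API

Orientations are given as [roll, pitch, yaw] about the fixed x, y, z axes, in that order (R = Rz(yaw) Ry(pitch) Rx(roll)).
In Python, from workcell import r gives the robot as it stands.
- The arm moves only by the tool move_arm, never from a script. Its argument "moves" is one flat list of numbers, 6 for each row, row after row: the shift along the world's x, y, z each as a share of 0.2 m, from -1 to 1, then the turn, a rotation vector about the world's x, y, z each as a share of 2 rad, from -1 to 1. A call has 1 to 12 rows; each row is the pose to reach, as a shift and turn from the pose commanded when the call began; what a row does not reach only later rows make up. A row lasts 1/8 s, in which the tool goes at most 62.5 mm and 10.7 degrees, less where a joint would pass 70% of its speed; a pose out of reach is approached as far as the arm can. A call with a number of a shift or a turn outside -1 to 1 is refused whole. A call with a gripper value outside its range is refused whole. "fingers" is the closure, from 0 (fully open) to 1 (shut), set as the call begins (left out, the last holds). The fingers move at their own pace and stop on an object; "grip_force" is the grip in N (left out, the last holds). Time passes only in rows, so rows that repeat a pose let the fingers close. It gives the time, the measured TCP pose, the force and the opening at its end, in the units of the state.
- r.read_state(): the state, without advancing time (a new reading comes with each control period).
- r.grab_frame(name): name is "side" or "top" or "wrist"; returns a dict with "img" (384x512x3 uint8, red, green, blue), "depth" (384x512 float32, m along the optical axis (not along the pixel's ray), 0 where there is no reading), "fx", "fy", "cx", "cy" (pixels), "T" (4x4, takes a point from camera to world coordinates); the wrist camera has in their place "tool_from_camera" (4x4, takes a point from camera to tool coordinates, whose origin is the TCP and whose axes are the flange's). Camera axes: x right, y down, z forward; pixel columns grow to the right and rows downward; lengths in m; the calibration is good to about 2 mm. A picture is of the moment at which its call begins: read the wrist's pose just before it.
- r.close_job(): hands the job in, once; it reports no verdict.
The state is a dict: "clock": time; "joint_pos": joint angles; "qvel": joint speeds; "joint_efforts": joint torques, N m; "ee_pos": TCP position; "orientation": TCP orientation; "force": force on the tool from outside, world axes, zero at the start; "wrist_torque": the same for the moment, N m; "width": finger opening in m.
Only numpy, scipy, OpenCV 4.12 (cv2) and the standard library are available. Lean on these libraries where they do the work, as an engineer would, in place of code of your own. Each camera call takes 0.05 s, during which the arm holds its last target. There are 200 camera calls.

## Working session

There is one attempt and no reset: what is moved stays moved. The work goes in short steps, Python scripts to look and compute and a tool call to move; the robot and the scene stay as the last step left them, time stands still between calls to the robot, and variables do not carry over. Pictures are saved under pics/ and viewed, about 8 in all and at most 12, crops included, and the job is handed in when it is done.

Besides the shell and the picture viewer there is one more tool, called after ">>>" in YAML: its name, and indented under it one key for each argument. move_arm: Moves the arm, as the interface text tells. Its arguments: {"type":"object","properties":{"moves":{"type":"array","items":{"type":"number","minimum":-1,"maximum":1}},"fingers":{"type":"number"},"grip_force":{"type":"number"}},"required":["moves"]}

```bash
mkdir -p pics; ls; python3 - <<'E'
from workcell import r
import cv2,numpy as np
print(r.read_state())
for n in("side","top"):
    f=r.grab_frame(n); cv2.imwrite(f"pics/{n}0.png",f["img"][:,:,::-1]); np.savez(f"{n}0.npz",**f)
    print(n,f["fx"],f["fy"],f["cx"],f["cy"],f["T"].round(4).tolist(),f["depth"].min(),f["depth"].max())
E
```

```text
pics
{'clock': 0.0, 'joint_pos': array([-7.65818651e+01,  1.72160308e+01,  8.71820585e+01,  1.53508686e-03,
        7.56696086e+01, -3.81677270e+00]), 'qvel': array([-0.01970119,  0.02464868,  0.02755691, -0.0092986 ,  0.04663635,
       -0.13353682]), 'joint_efforts': array([ 2.65982497e-03, -5.43493044e+01, -3.61790907e+01,  5.38837625e-06,
        3.93255672e-03, -3.28025897e-05]), 'ee_pos': array([ 0.16289853, -0.52506962,  0.23070448]), 'orientation': array([-1.79932551e+02, -5.98994869e-03,  1.72345233e+01]), 'force': array([-0.2383443 ,  0.00933168,  0.68069739]), 'wrist_torque': array([ 0.00658705,  0.01747525, -0.00915941]), 'width': 0.08535912824716535}
side 359.2296879697881 359.2296879697881 256.5353925605988 193.4604205382002 [[0.9542, -0.205, 0.2178, 0.4026], [-0.2987, -0.6868, 0.6626, -0.8202], [0.0137, -0.6973, -0.7166, 0.7863], [0.0, 0.0, 0.0, 1.0]] 0.0 2.7827828
top 481.69579822279337 481.69579822279337 261.71312742789934 191.1838109269402 [[0.0289, -0.9779, 0.2072, 0.3435], [-0.9996, -0.0272, 0.0112, -0.1991], [-0.0053, -0.2075, -0.9782, 1.3219], [0.0, 0.0, 0.0, 1.0]] 0.0 2.2755756
```

View pics/side0.png

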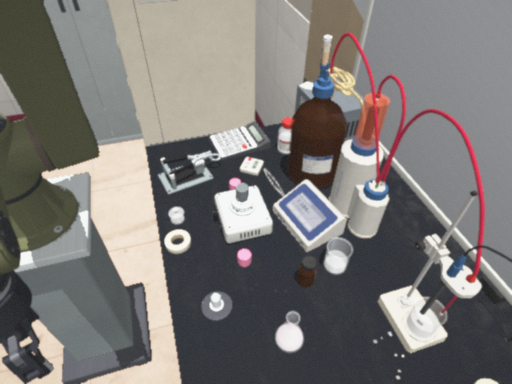

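View pics/top0.png

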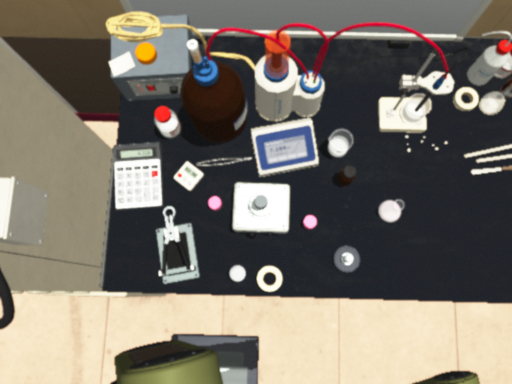

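The top view shows the rest and pliers at about (177,250), tips pointing up-image (+x). The drive with its grey cap is at (259,203) and the cap stand at (346,259). The pink decoys are at (215,203) and (310,222). Next I'll measure.

```bash
cat > h.py <<'E'
import numpy as np, cv2
def cloud(f):
    d=np.asarray(f["depth"]);v,u=np.mgrid[:d.shape[0],:d.shape[1]]
    P=np.stack([(u-f["cx"])/f["fx"]*d,(v-f["cy"])/f["fy"]*d,d,np.ones_like(d)],-1)@np.asarray(f["T"]).T
    P=P[...,:3].copy();P[d==0]=np.nan;return P
def ray(f,u,v,z):
    T=np.asarray(f["T"]);k=T[:3,:3]@np.array([(u-f["cx"])/f["fx"],(v-f["cy"])/f["fy"],1]);o=T[:3,3]
    return o+k*(z-o[2])/k[2]
E
python3 - <<'E'
import numpy as np,cv2
from h import *
for n,(cc,ss) in {"top":((259,203),(346,259)),"side":((242,190),(215,300))}.items():
    f=np.load(n+"0.npz");P=cloud(f)
    for (u,v) in (cc,ss):
        w=P[v-14:v+15,u-14:u+15].reshape(-1,3);w=w[~np.isnan(w[:,2])]
        print(n,u,v,np.histogram(w[:,2],bins=np.arange(-.01,.2,.01))[0])
        z=np.percentile(w[:,2],99)
        t=w[w[:,2]>z-.008];print(z,t.mean(0),t.min(0),t.max(0),len(t))
f=np.load("top0.npz");im=f["img"][:,:,::-1];P=cloud(f)
a=cv2.resize(im[195:295,140:240],None,fx=4,fy=4,interpolation=cv2.INTER_CUBIC)
b=cv2.resize(im[165:265,210:310],None,fx=4,fy=4,interpolation=cv2.INTER_CUBIC)
cv2.imwrite("pics/crop.png",np.hstack([a,b]))
w=P[200:290,145:205]
z=w[...,2]
for lo,hi in((.003,.014),(.03,.05),(.05,.075)):
    q=w[(z>lo)&(z<hi)];print(lo,hi,len(q),q.mean(0),q.min(0),q.max(0),np.median(q[:,2]))
    if lo==.003: print(cv2.minAreaRect(q[:,:2].astype(np.float32)*1000))
E
```

```text
top 259 203 [  0   0   0   0   0   0 109 283  47 187  48   4   8  18 134   3   0   0
   0   0]
0.13924671773648578 [ 0.5697917  -0.18305915  0.13564253] [ 0.55340069 -0.19957627  0.13135364] [ 0.5855662  -0.16676177  0.14200505] 128
top 346 259 [104 358 305   5   7  42  17   0   0   0   0   0   0   0   0   0   0   0
   0   0]
0.051316190954474906 [ 0.44088089 -0.41694616  0.04866556] [ 0.43029783 -0.4272207   0.04366138] [ 0.45135529 -0.40802909  0.05610348] 56
side 242 190 [157  55  12  27  50   0 132  44   4 128  27  27  32  43 100   0   0   0
   0   0]
0.13431962946628057 [ 0.57092014 -0.18522013  0.13203247] [ 0.55498475 -0.20082068  0.12667224] [ 0.58943651 -0.16543697  0.13516417] 118
side 215 300 [198 432  94  19  18  76   4   0   0   0   0   0   0   0   0   0   0   0
   0   0]
0.04909873141570533 [ 0.44194143 -0.41891821  0.0466756 ] [ 0.43203918 -0.42817892  0.04132188] [ 0.45303509 -0.40732463  0.05085777] 74
0.003 0.014 2037 [0.46099053 0.04535452 0.0076479 ] [ 0.34598709 -0.03679668  0.0030078 ] [0.59303881 0.13894557 0.01399446] 0.007743470146272635
((468.75714111328125, 51.41682815551758), (245.59657287597656, 164.601806640625), 3.011744976043701)
0.03 0.05 68 [0.5172737  0.05119958 0.04347139] [ 0.38287514 -0.01279362  0.03129047] [0.56408509 0.08003745 0.04997526] 0.04352054171143149
0.05 0.075 637 [0.44901199 0.04285037 0.06353028] [ 0.38181807 -0.01225202  0.05021226] [0.53851249 0.0741808  0.07493599] 0.06542714475061273
```

View pics/crop.png

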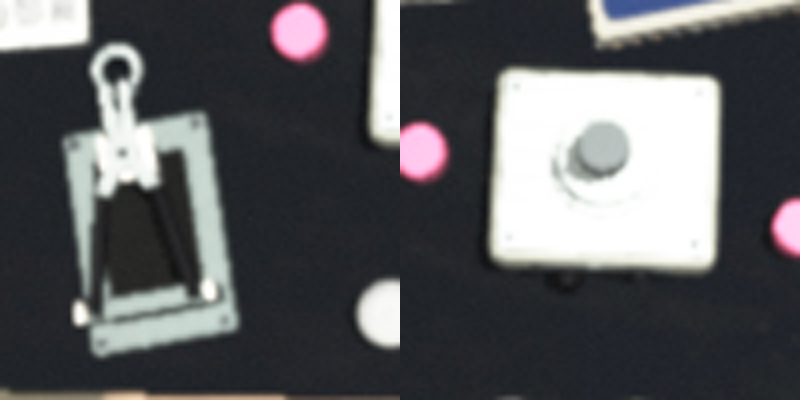

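The crop shows the rest's corners at about (66,140), (200,112), (238,325) and (98,355), the clip ring at (117,68), and the cap's top centred at (601,148).

```bash
python3 - <<'E'
import numpy as np,cv2
from h import *
f=np.load("top0.npz")
c=lambda x,y,z:ray(f,140+(x+.5)/4-.5,195+(y+.5)/4-.5,z)
C=np.array([c(66,140,.008),c(200,112,.008),c(238,325,.008),c(98,355,.008)]);print("rest",C.round(4).tolist(),C.mean(0))
e=[np.linalg.norm(C[i]-C[(i+1)%4]) for i in range(4)];print(e)
d=(C[0]+C[1]-C[2]-C[3]);yr=np.arctan2(d[1],d[0]);print("yaw",np.degrees(yr))
pv=c(122,152,.07);cl=c(117,68,.041);h1=c(82,312,.061);h2=c(207,289,.061)
print("piv",pv,"clip",cl,"ends",h1,h2)
h=(h1+h2)/2;print("yaw h->piv",np.degrees(np.arctan2(*(pv-h)[1::-1])),"piv->clip",np.degrees(np.arctan2(*(cl-pv)[1::-1])),"h->clip",np.degrees(np.arctan2(*(cl-h)[1::-1])))
u=np.array([np.cos(yr),np.sin(yr),0]);print("grip from clip",cl-.101*u,"from pivot",pv-.045*u,"from rest",C.mean(0))
# cap top: grey mask in both
for n,(u0,v0),z in(("top",(259,203),.135),("side",(242,190),.135)):
    g=np.load(n+"0.npz");P=cloud(g);z_=P[v0-14:v0+15,u0-14:u0+15,2]
    print(n,"cap top z",np.nanmedian(z_[z_>.128]),"hub-ish",np.sort(z_[(z_>.075)&(z_<.1)])[::12].round(3))
    hs=np.nan_to_num(P[...,2])[v0-14:v0+15,u0-14:u0+15]
    vv,uu=np.nonzero(hs>.127);print(ray(g,u0-14+uu.mean(),v0-14+vv.mean(),.134),len(uu))
for n,(u0,v0) in(("top",(346,259)),("side",(215,300))):
    g=np.load(n+"0.npz");P=cloud(g);w=np.nan_to_num(P[v0-16:v0+17,u0-16:u0+17]);
    vv,uu=np.nonzero((w[...,2]>.043));print(n,"post",ray(g,u0-16+uu.mean(),v0-16+vv.mean(),.048))
    m=(w[...,2]>.005)&(w[...,2]<.015);vv,uu=np.nonzero(m);ctr=cv2.minEnclosingCircle(np.stack([uu,vv],1).astype(np.float32));print(ctr,ray(g,u0-16+ctr[0][0],v0-16+ctr[0][1],.01))
E
```

```text
rest [[0.506, 0.1026, 0.008], [0.5279, 0.0117, 0.008], [0.3844, -0.0225, 0.008], [0.3619, 0.0703, 0.008]] [0.44506958 0.04052219 0.008     ]
[np.float64(0.09345508438321488), np.float64(0.1475503408669998), np.float64(0.09549595860818125), np.float64(0.1476546239871828)]
yaw 13.018075553572686
piv [0.4915052  0.05115022 0.07      ] clip [0.551609   0.06420959 0.041     ] ends [0.38814224 0.07172451 0.061     ] [ 0.40515093 -0.0082532   0.061     ]
yaw h->piv 11.566892320042843 piv->clip 12.258702418681473 h->clip 11.83563577028665
grip from clip [0.4532048  0.04145849 0.041     ] from pivot [0.44766174 0.04101359 0.07      ] from rest [0.44506958 0.04052219 0.008     ]
top cap top z 0.13505420374343324 hub-ish [0.075 0.08  0.083 0.084 0.085 0.086 0.086 0.087 0.087 0.087 0.088 0.088
 0.088 0.089 0.089 0.089 0.09  0.09  0.091 0.092 0.093]
[ 0.56941529 -0.18312916  0.134     ] 148
side cap top z 0.13229346069419556 hub-ish [0.076 0.084 0.085 0.085 0.086 0.086 0.087 0.087 0.087 0.088 0.089 0.09
 0.091 0.097]
[ 0.57052714 -0.18692778  0.134     ] 116
top post [ 0.44092738 -0.41706245  0.048     ]
((14.618931770324707, 15.951456069946289), 19.595447540283203) [ 0.44065249 -0.41335937  0.01      ]
side post [ 0.44212897 -0.41928244  0.048     ]
((17.216867446899414, 20.81325340270996), 15.547074317932129) [ 0.44176448 -0.41862474  0.01      ]
```

>>> move_arm:
  moves: [0.25, 0.21, 0, 0, 0, 0, 0.5, 0.42, 0, 0, 0, 0, 0.75, 0.63, 0, 0, 0, 0, 1, 0.84, 0, 0, 0, 0, 1, 0.84, 0, 0, 0, 0]
  fingers: 0

```text
clock: 0.72
ee_pos: [0.365, -0.355, 0.2311]
orientation: [-180.0, -0.0, 17.5]
force: [-0.1, 0.4, 0.1]
width: 0.0858
```

>>> move_arm:
  moves: [0.25, 0.21, 0, 0, 0, 0, 0.5, 0.42, 0, 0, 0, 0, 0.75, 0.63, 0, 0, 0, 0, 0.87, 0.79, 0, 0, 0, 0, 0.87, 0.79, 0, 0, 0, 0, 0.87, 0.79, 0, 0, 0, 0, 0.87, 0.79, 0, 0, 0, 0]

```text
clock: 1.6
ee_pos: [0.5363, -0.2005, 0.2313]
orientation: [180.0, 0.0, 17.1]
force: [-0.3, -0.5, 0.1]
width: 0.0855
```

```bash
cat >> h.py <<'E'
from scipy.spatial.transform import Rotation
def wrist(name):
    from workcell import r
    s=r.read_state();f=dict(r.grab_frame("wrist"))
    T=np.eye(4);T[:3,:3]=Rotation.from_euler("xyz",s["orientation"],degrees=True).as_matrix();T[:3,3]=s["ee_pos"]
    f["T"]=T@f["tool_from_camera"];f["tcp"]=s["ee_pos"]
    cv2.imwrite(f"pics/{name}.png",f["img"][:,:,::-1]);np.savez(name+".npz",**f)
    print(s["clock"],s["ee_pos"].round(4),s["orientation"].round(2),s["force"].round(1),s["width"]);return f
E
python3 - <<'E'
from h import *
f=wrist("w1");P=cloud(f);print(f["tool_from_camera"].round(3).tolist())
m=(np.nan_to_num(P[...,2])>.125)&(np.nan_to_num(P[...,2])<.145)&(np.hypot(P[...,0]-.57,P[...,1]+.184)<.04)
v,u=np.nonzero(m);print(m.sum(),(u.mean(),v.mean()),np.median(P[...,2][m]))
(c,rad)=cv2.minEnclosingCircle(np.stack([u,v],1).astype(np.float32));print(c,rad,ray(f,*c,.134),ray(f,u.mean(),v.mean(),.134))
E
```

```text
1.6 [ 0.5363 -0.2005  0.2313] [1.800e+02 1.000e-02 1.714e+01] [-0.3 -0.5  0.1] 0.08545834322900397
[[-0.001, -0.945, -0.327, 0.084], [1.0, -0.0, -0.002, 0.001], [0.002, -0.327, 0.945, -0.142], [0.0, 0.0, 0.0, 1.0]]
1347 (np.float64(248.17149220489978), np.float64(145.3192279138827)) 0.1329974567662328
(248.35647583007812, 145.06790161132812) 21.380735397338867 [ 0.57148891 -0.18293243  0.134     ] [ 0.57124643 -0.18284699  0.134     ]
```

View pics/w1.png

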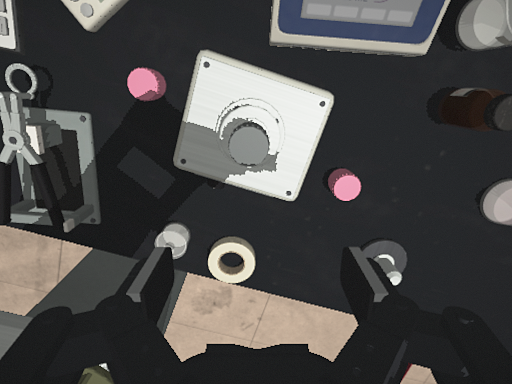

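The wrist view shows the grey cap at (248,145), and the measurement agrees within 2 mm. I'll descend over it and grip.

>>> move_arm:
  moves: [0.171, 0.083, -0.1, 0, 0, 0, 0.171, 0.083, -0.25, 0, 0, 0, 0.171, 0.083, -0.4, 0, 0, 0, 0.171, 0.083, -0.55, 0, 0, 0, 0.171, 0.083, -0.645, 0, 0, 0, 0.171, 0.083, -0.645, 0, 0, 0, 0.171, 0.083, -0.645, 0, 0, 0]

```text
clock: 2.52
ee_pos: [0.5716, -0.1831, 0.1035]
orientation: [179.9, -0.1, 17.2]
force: [1.0, 0.3, -0.7]
width: 0.0851
```

>>> move_arm:
  moves: [0, 0, 0, 0, 0, 0, 0, 0, 0, 0, 0, 0, 0, 0, 0, 0, 0, 0, 0, 0, 0, 0, 0, 0, 0, 0, 0, 0, 0, 0, 0, 0, 0, 0, 0, 0, 0, 0, 0, 0, 0, 0, 0, 0, 0, 0, 0, 0]
  fingers: 1
  grip_force: 25

```text
clock: 3.52
ee_pos: [0.5713, -0.1827, 0.1027]
orientation: [180.0, -0.0, 17.2]
force: [-1.9, 0.8, 6.1]
width: 0.0334
```

>>> move_arm:
  moves: [0, 0, 0.1, 0, 0, 0, 0, 0, 0.2, 0, 0, 0, 0, 0, 0.35, 0, 0, 0, 0, 0, 0.45, 0, 0, 0, -0.1, -0.19, 0.45, 0, 0, 0, -0.25, -0.45, 0.45, 0, 0, 0, -0.4, -0.7, 0.4, 0, 0, 0, -0.55, -0.9, 0.3, 0, 0, 0, -0.65, -1, 0.2, 0, 0, 0, -0.65, -1, 0.1, 0, 0, 0, -0.65, -1, 0.1, 0, 0, 0, -0.65, -1, 0.1, 0, 0, 0]

```text
clock: 5.03
ee_pos: [0.4416, -0.3827, 0.123]
orientation: [180.0, -0.0, 17.3]
force: [0.8, -0.1, 0.2]
width: 0.0333
```

```bash
python3 - <<'E'
from h import *
from workcell import r
f=wrist("w2");P=cloud(f);z=np.nan_to_num(P[...,2]);d=np.hypot(P[...,0]-.4415,P[...,1]+.418)
for nm,m,zz in(("post",(z>.042)&(z<.06)&(d<.025),.0485),("disc",(z>.004)&(z<.016)&(d<.045),.01)):
    v,u=np.nonzero(m);print(nm,m.sum())
    if m.sum()>5: print(ray(f,u.mean(),v.mean(),zz),P[m].min(0),P[m].max(0))
s=r.grab_frame("side");cv2.imwrite("pics/s2.png",s["img"][:,:,::-1]);np.savez("side2.npz",**s)
cv2.imwrite("pics/m2.png",np.hstack([cv2.resize(f["img"],(400,300)),cv2.resize(s["img"][200:350,140:340],(400,300),interpolation=cv2.INTER_CUBIC)])[:,:,::-1])
E
```

```text
5.025 [ 0.4416 -0.3827  0.123 ] [ 1.7996e+02 -2.0000e-02  1.7260e+01] [ 0.8 -0.1  0.2] 0.033255046430205486
post 544
[ 0.44290368 -0.41646735  0.0485    ] [ 0.42997687 -0.42897093  0.04200997] [ 0.45200385 -0.40714454  0.05091069]
disc 3545
[ 0.44584902 -0.41479038  0.01      ] [ 0.40554125 -0.45377211  0.00400524] [ 0.47669066 -0.38227933  0.01575002]
```

View pics/m2.png

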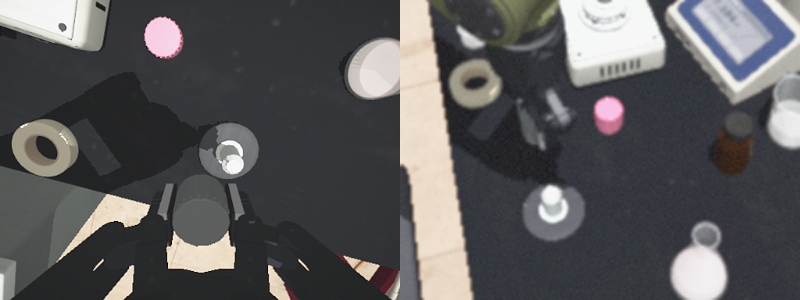

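```bash
python3 - <<'E'
from h import *
f=np.load("w2.npz");P=cloud(f);t=f["tcp"];im=f["img"].astype(int)
w=P[255:320,215:300];q=w[np.abs(w[...,2]-.153)<.012]
print(np.histogram(w[...,2],bins=np.arange(.09,.2,.005)))
z=np.nan_to_num(w[...,2]);
for zt in (.145,.15,.155):
    m=abs(z-zt)<.0035
    if m.sum()>20:
        v,u=np.nonzero(m);c,R=cv2.minEnclosingCircle(np.stack([u,v],1).astype(np.float32));print(zt,m.sum(),c,R,w[m].mean(0)-t,w[m].min(0)-t,w[m].max(0)-t)
E
```

```text
(array([   0,    0,    0,    0,    0,    0,    0,    0,    0,   20,   74,
        258, 3831,  273,  226,    0,    0,    0,    0,    0,    0,    0]), array([0.09 , 0.095, 0.1  , 0.105, 0.11 , 0.115, 0.12 , 0.125, 0.13 ,
       0.135, 0.14 , 0.145, 0.15 , 0.155, 0.16 , 0.165, 0.17 , 0.175,
       0.18 , 0.185, 0.19 , 0.195, 0.2  ]))
0.145 199 (42.0, 13.262499809265137) 44.0443229675293 [0.0076239  0.00127656 0.02297569] [-0.01599708 -0.01975255  0.01848319] [0.0166642  0.02093585 0.02545786]
0.15 2891 (42.0, 19.11111068725586) 45.73862075805664 [ 0.00086831 -0.00016277  0.02947716] [-0.01797767 -0.01975255  0.02351722] [0.0166642  0.02082833 0.03046132]
0.155 3828 (42.244937896728516, 27.074899673461914) 46.772274017333984 [ 0.00025521 -0.00046394  0.03030868] [-0.01797767 -0.01968365  0.02846328] [0.01651033 0.02022148 0.03534021]
```

The left half shows the cap held upright between the fingers at (199,222), with the post at (231,160) ahead of it. Next I'll move over the post and go down.

>>> move_arm:
  moves: [0, -0.1, 0, 0, 0, 0, 0.003, -0.173, -0.1, 0, 0, 0, 0.003, -0.173, -0.25, 0, 0, 0, 0.003, -0.173, -0.34, 0, 0, 0, 0.003, -0.173, -0.38, 0, 0, 0, 0.003, -0.173, -0.42, 0, 0, 0, 0.003, -0.173, -0.42, 0, 0, 0]

```text
clock: 6.0
ee_pos: [0.4418, -0.4173, 0.0384]
orientation: [180.0, -0.0, 17.2]
force: [-0.6, -0.2, -1.0]
width: 0.0334
```

>>> move_arm:
  moves: [0, 0, -0.02, 0, 0, 0, 0, 0, -0.04, 0, 0, 0, 0, 0, -0.055, 0, 0, 0, 0, 0, -0.055, 0, 0, 0]

```text
clock: 6.5
ee_pos: [0.4417, -0.4172, 0.027]
orientation: [-180.0, 0.0, 17.2]
force: [0.5, 0.3, -0.5]
width: 0.0333
```

>>> move_arm:
  moves: [0, 0, 0, 0, 0, 0, 0, 0, 0, 0, 0, 0, 0, 0, 0, 0, 0, 0, 0, 0, 0, 0, 0, 0, 0, 0, 0, 0, 0, 0, 0, 0, 0, 0, 0, 0, 0, 0, 0, 0, 0, 0]
  fingers: 0

```text
clock: 7.38
ee_pos: [0.4417, -0.4173, 0.0273]
orientation: [-180.0, 0.0, 17.2]
force: [-0.0, -0.3, 0.6]
width: 0.0854
```

>>> move_arm:
  moves: [0, 0, 0.15, 0, 0, 0, 0, 0, 0.35, 0, 0, 0, 0, 0, 0.6, 0, 0, 0, 0, 0, 0.85, 0, 0, 0, 0, 0.2, 0.95, 0, 0, 0, 0, 0.45, 0.95, 0, 0, 0, 0, 0.7, 0.95, 0, 0, 0, 0, 0.95, 0.95, 0, 0, 0]

```text
clock: 8.38
ee_pos: [0.4415, -0.2257, 0.2174]
orientation: [180.0, -0.0, 17.2]
force: [1.9, 0.6, 0.8]
width: 0.0853
```

```bash
python3 - <<'E'
from h import *
from workcell import r
o=[]
for n,(u0,v0) in(("top",(346,259)),("side",(215,300))):
    g=r.grab_frame(n);P=cloud(g);np.savez(n+"3.npz",**g);w=np.nan_to_num(P[v0-18:v0+16,u0-16:u0+17]);
    m=w[...,2]>.03;print(n,np.percentile(w[m][:,2],[50,90,99]),w[m].mean(0)); o.append(cv2.resize(g["img"][v0-30:v0+30,u0-40:u0+40],(400,300)))
    c=(259,203) if n=="top" else (242,190)
    w=np.nan_to_num(P[c[1]-14:c[1]+15,c[0]-14:c[0]+15]);m=w[...,2]>.115
    if m.sum():print("spindle",np.percentile(w[m][:,2],[50,90,99]),w[m].mean(0),m.sum())
    m=abs(w[...,2]-.09)<.004;print("hub z",np.median(w[...,2][m]),w[m].mean(0))
cv2.imwrite("pics/m3.png",np.hstack(o)[:,:,::-1])
E
```

```text
top [0.05626088 0.05959105 0.06170158] [ 0.43983473 -0.41589177  0.0552498 ]
spindle [0.49051946 0.50016544 0.50319627] [ 0.50485041 -0.19295442  0.39892847] 279
hub z 0.08914680391735885 [ 0.5758877  -0.17857102  0.08931628]
side [0.05353497 0.05579337 0.05711942] [ 0.44134464 -0.42115334  0.05011475]
spindle [0.12305828 0.12772522 0.12850416] [ 0.57069956 -0.18714998  0.12274987] 57
hub z 0.0879086170960513 [ 0.57021581 -0.18651633  0.08819386]
```

View pics/m3.png

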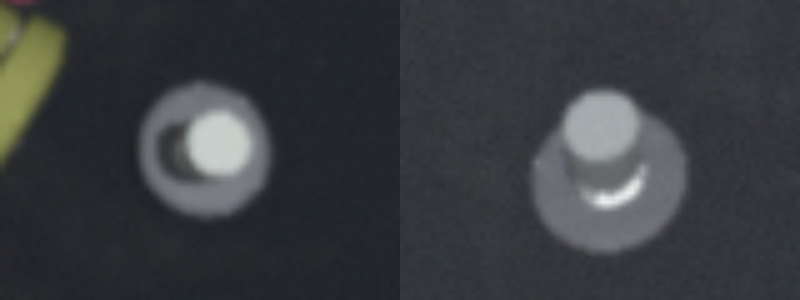

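The views show the cap seated over the post, its top at z ≈ 0.056 as expected. On to the pliers.

>>> move_arm:
  moves: [-0.05, 0.25, 0, 0, 0, 0, -0.1, 0.5, 0, 0, 0, -0.02, -0.15, 0.75, 0, 0, 0, -0.044, -0.2, 1, 0, 0, 0, -0.044, -0.2, 1, 0, 0, 0, -0.044]

```text
clock: 9.1
ee_pos: [0.4014, -0.0254, 0.2176]
orientation: [180.0, -0.0, 12.4]
force: [0.3, -1.1, 0.1]
width: 0.0853
```

>>> move_arm:
  moves: [0, 0.2, 0, 0, 0, 0, 0, 0.33, 0, 0, 0, 0, 0, 0.33, 0, 0, 0, 0, 0, 0.33, 0, 0, 0, 0]

```text
clock: 9.6
ee_pos: [0.402, 0.0379, 0.2173]
orientation: [180.0, 0.0, 12.2]
force: [-0.7, -0.1, -0.2]
width: 0.0854
```

```bash
python3 - <<'E'
from h import *
f=wrist("w4");P=cloud(f)
for nm,p in(("rest c",(.445,.0405,.008)),("grip",(.449,.0415,.061)),("piv",(.4915,.0512,.07)),("clip",(.5516,.0642,.041))):
    q=np.linalg.inv(f["T"])@np.r_[p,1];print(nm,f["fx"]*q[0]/q[2]+f["cx"],f["fy"]*q[1]/q[2]+f["cy"])
E
```

```text
9.6 [0.402  0.0379 0.2173] [179.99   0.    12.17] [-0.7 -0.1 -0.2] 0.08541234282638042
rest c 262.0384265780482 123.80200083691994
grip 262.7337923192469 126.03830681587408
piv 262.6055860795358 79.20071459019331
clip 262.4025688548522 10.414944974069698
```

View pics/w4.png

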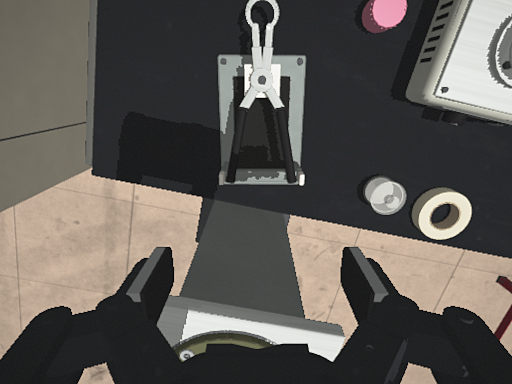

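```bash
python3 - <<'E'
from h import *
f=np.load("w4.npz");P=cloud(f)
pv=ray(f,262.3,79.5,.071);cl=ray(f,262.3,13.5,.041);h=(ray(f,232,181,.066)+ray(f,297.5,181,.066))/2
print(pv,cl,h);a=lambda p,q:np.degrees(np.arctan2(*(q-p)[1::-1]))
print(a(h,pv),a(pv,cl),a(h,cl))
print("depth z piv",np.nanmedian(P[77:83,259:266,2]),"handles",np.nanmedian(P[140:150,236:240,2]),np.nanmedian(P[140:150,286:290,2]),P[10:14,246:249,2],"rest",np.nanmedian(P[80:130,222:226,2]))
C=[ray(f,*c,.008) for c in((219,56),(306,56),(306,185),(220,185))];print(np.mean(C,0),a(C[3]+C[2],C[0]+C[1]))
E
```

```text
[0.49116651 0.05143029 0.071     ] [0.54908369 0.06374274 0.041     ] [0.39488372 0.02745074 0.066     ]
13.985182760289575 12.001681174659712 13.243919784919619
depth z piv 0.0666335128092223 handles 0.06630429488399342 0.06598157180360081 [[0.04237403 0.04285368 0.04092698]
 [0.04136833        nan 0.04212422]
 [0.04155645 0.0408091  0.03989926]
 [0.04096971 0.0420182  0.04148264]] rest 0.007161723664602521
[0.44379774 0.03937078 0.008     ] 12.7218820946654
```

>>> move_arm:
  moves: [0.12, 0.008, 0, 0, 0, 0.004, 0.23, 0.016, -0.1, 0, 0, 0.004, 0.23, 0.016, -0.25, 0, 0, 0.004, 0.23, 0.016, -0.4, 0, 0, 0.004, 0.23, 0.016, -0.55, 0, 0, 0.004, 0.23, 0.016, -0.7, 0, 0, 0.004, 0.23, 0.016, -0.8, 0, 0, 0.004, 0.23, 0.016, -0.885, 0, 0, 0.004, 0.23, 0.016, -0.885, 0, 0, 0.004, 0.23, 0.016, -0.885, 0, 0, 0.004]

```text
clock: 10.9
ee_pos: [0.4482, 0.0414, 0.0409]
orientation: [180.0, -0.0, 12.6]
force: [0.2, -1.0, 0.3]
width: 0.0856
```

>>> move_arm:
  moves: [0, 0, 0, 0, 0, 0, 0, 0, 0, 0, 0, 0, 0, 0, 0, 0, 0, 0, 0, 0, 0, 0, 0, 0, 0, 0, 0, 0, 0, 0, 0, 0, 0, 0, 0, 0, 0, 0, 0, 0, 0, 0, 0, 0, 0, 0, 0, 0]
  fingers: 1
  grip_force: 60

```text
clock: 11.9
ee_pos: [0.4475, 0.0418, 0.0413]
orientation: [180.0, 0.0, 12.7]
force: [-11.0, -0.8, 18.7]
width: 0.0328
```

>>> move_arm:
  moves: [0, 0, 0.02, 0, 0, 0, 0, 0, 0.06, 0, 0, 0, 0, 0, 0.12, 0, 0, 0, 0, 0, 0.2, 0, 0, 0, 0, 0, 0.3, 0, 0, 0, 0, 0, 0.45, 0, 0, 0, 0, 0, 0.6, 0, 0, 0, 0, 0, 0.75, 0, 0, 0, 0, 0, 0.75, 0, 0, 0, 0, 0, 0.75, 0, 0, 0]

```text
clock: 13.15
ee_pos: [0.4474, 0.0419, 0.1898]
orientation: [-180.0, 0.0, 12.6]
force: [-0.2, 0.1, -2.2]
width: 0.0326
```

```bash
python3 - <<'E'
from h import *
from workcell import r
f=wrist("w5");P=cloud(f)
s=r.grab_frame("side");np.savez("side5.npz",**s);t=r.grab_frame("top");np.savez("top5.npz",**t)
cv2.imwrite("pics/m5.png",np.hstack([cv2.resize(f["img"],(440,330)),cv2.resize(s["img"][80:230,130:290],(352,330),interpolation=cv2.INTER_CUBIC)])[:,:,::-1])
E
```

```text
13.15 [0.4474 0.0419 0.1898] [-1.7999e+02  3.0000e-02  1.2650e+01] [-0.2  0.1 -2.2] 0.03261620305271157
```

View pics/m5.png

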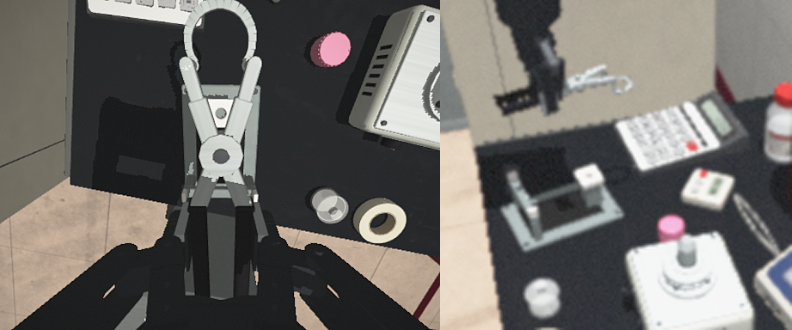

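The pliers are held squeezed and the ring is spread, in view at about (222,32) in the left half. Now I'll measure its tilt and centre.

```bash
cat >> h.py <<'E'
def clip(f):
    P=cloud(f);t=f["tcp"];z=np.nan_to_num(P[...,2])
    yaw=np.radians(12.65);u=np.array([np.cos(yaw),np.sin(yaw),0]);n=np.array([-u[1],u[0],0])
    Q=np.stack([(P-t)@u,(P-t)@n,P[...,2]-t[2]],-1);return Q
E
python3 - <<'E'
from h import *
f=np.load("w5.npz");Q=clip(f)
m=(np.abs(Q[...,2])<.03)&(Q[...,0]>.08)&(Q[...,0]<.13)&(abs(Q[...,1])<.03)
# profile of heights along the pliers
for a in np.arange(.02,.125,.006):
    k=(np.abs(Q[...,2])<.05)&(Q[...,0]>a)&(Q[...,0]<a+.006)&(abs(Q[...,1])<.03)
    if k.sum():print(round(a,3),k.sum(),np.percentile(Q[...,2][k],[5,50,95]).round(4),"y",Q[...,1][k].min().round(4),Q[...,1][k].max().round(4))
E
```

```text
0.02 527 [0.0215 0.0228 0.0238] y -0.0167 0.0154
0.026 552 [0.0213 0.0228 0.0237] y -0.0143 0.0131
0.032 569 [0.0215 0.0229 0.024 ] y -0.0119 0.0108
0.038 566 [0.0227 0.0238 0.0248] y -0.0106 0.0094
0.044 687 [0.0228 0.0241 0.0255] y -0.0113 0.0102
0.05 684 [0.0222 0.0236 0.0248] y -0.0108 0.01
0.056 739 [0.0195 0.0226 0.0237] y -0.0124 0.0115
0.062 725 [0.0208 0.0226 0.0236] y -0.0142 0.0132
0.068 745 [0.0206 0.0224 0.0236] y -0.0154 0.0144
0.074 585 [0.0188 0.0219 0.0232] y -0.0164 0.0156
0.08 596 [0.0194 0.0219 0.0231] y -0.0182 0.0171
0.086 630 [-0.0008  0.0217  0.0229] y -0.0185 0.0179
0.092 261 [-0.002  -0.0006  0.0006] y -0.0181 0.0178
0.098 294 [-0.0024 -0.0006  0.0004] y -0.0184 0.0182
0.104 387 [-0.0021 -0.0006  0.0005] y -0.0183 0.0181
0.11 707 [-0.0024 -0.0007  0.0005] y -0.0161 0.0158
0.116 302 [-0.0018 -0.0007  0.0004] y -0.0109 0.0109
```

```bash
python3 - <<'E'
from h import *
from scipy.optimize import least_squares
f=np.load("w5.npz");Q=clip(f)
m=(abs(Q[...,2]+.0006)<.006)&(Q[...,0]>.085)&(abs(Q[...,1])<.03)
p=Q[m][:,:2];print(len(p),p[:,0].max(),np.nonzero(m)[0].min())
# inner/outer boundary by angular bins about a centre
c=np.array([.101,0])
for _ in range(3):
    d=p-c;th=np.arctan2(d[:,1],d[:,0]);R=np.hypot(*d.T);I=[];O=[]
    for a in np.radians(np.arange(-110,111,10)):
        k=abs(th-a)<.087
        if k.sum()>5:
            i=np.percentile(R[k],4);o=np.percentile(R[k],96);e=np.array([np.cos(a),np.sin(a)]);I.append(c+i*e);O.append(c+o*e)
    fit=lambda X:least_squares(lambda q:np.hypot(X[:,0]-q[0],X[:,1]-q[1])-q[2],[*c,.016]).x
    I=np.array(I);O=np.array(O);fi,fo=fit(I),fit(O);c=(fi[:2]+fo[:2])/2
print("in",fi,"out",fo,len(I))
k=(p[:,0]>.09);A=np.c_[Q[m][k][:,:2],np.ones(k.sum())];s=np.linalg.lstsq(A,Q[m][k][:,2],rcond=None)[0];print("slope deg",np.degrees(s[:2]),s)
# spindle by side and wrist w1 ; side5 now uncovered
g=np.load("side5.npz");P=cloud(g);u0,v0=242,190;w=P[v0-16:v0+16,u0-14:u0+15];z=np.nan_to_num(w[...,2]);vv,uu=np.nonzero(z>.124);print("side spindle top",ray(g,u0-14+uu.mean(),v0-16+vv.mean(),.128),np.sort(z[z>.1])[-8:])
g=np.load("top5.npz");P=cloud(g);u0,v0=259,203;w=P[v0-16:v0+16,u0-14:u0+15];z=np.nan_to_num(w[...,2]);mm=(z>.121)&(z<.14);vv,uu=np.nonzero(mm);print("top spindle",mm.sum(),ray(g,u0-14+uu.mean(),v0-16+vv.mean(),.128) if mm.sum() else 0)
E
```

```text
2060 0.11870580603138713 0
in [ 0.10008209 -0.00010754  0.01462207] out [ 0.10085253 -0.00011046  0.01837633] 23
slope deg [-0.56989223  0.0201492 ] [-0.0099465   0.00035167  0.00036238]
side spindle top [ 0.57006844 -0.18598966  0.128     ] [0.12725531 0.12762274 0.12776464 0.12787615 0.12793244 0.12801089
 0.12804972 0.12812014]
top spindle 56 [ 0.56890894 -0.18259648  0.128     ]
```

>>> move_arm:
  moves: [0.02, -0.15, 0, 0, 0, 0, 0.04, -0.35, 0, 0, 0, 0, 0.06, -0.55, 0, 0, 0, 0, 0.09, -0.75, 0, 0, 0, 0, 0.11, -0.9, 0, 0, 0, 0, 0.127, -1, 0, 0, 0, 0, 0.127, -1, 0, 0, 0, 0]

```text
clock: 14.18
ee_pos: [0.4731, -0.1587, 0.1897]
orientation: [-180.0, 0.0, 12.6]
force: [-0.1, 1.1, -1.8]
width: 0.0326
```

>>> move_arm:
  moves: [0, -0.1, -0.03, 0, 0, 0, 0, -0.2, -0.1, 0, 0, 0, 0, -0.237, -0.2, 0, 0, 0, 0, -0.237, -0.2, 0, 0, 0, 0, -0.237, -0.2, 0, 0, 0]

```text
clock: 14.8
ee_pos: [0.4733, -0.2056, 0.1505]
orientation: [180.0, -0.0, 12.6]
force: [-0.2, -0.2, -2.2]
width: 0.0325
```

```bash
python3 - <<'E'
from h import *
from workcell import r
f=wrist("w6");Q=clip(f);d=np.hypot(Q[...,0]-.1003,Q[...,1])
for z0 in np.arange(-.066,.004,.004):
    k=(Q[...,2]>=z0)&(Q[...,2]<z0+.004)&(d<.04)
    if k.sum()>3:print(round(z0,3),k.sum(),Q[k].mean(0).round(4),Q[k].min(0).round(4),Q[k].max(0).round(4))
s=r.grab_frame("side");np.savez("side6.npz",**s)
cv2.imwrite("pics/m6.png",np.hstack([cv2.resize(f["img"][:192,128:384],(440,330)),cv2.resize(s["img"][130:250,180:308],(352,330),interpolation=cv2.INTER_CUBIC)])[:,:,::-1])
E
```

```text
14.8 [ 0.4733 -0.2056  0.1505] [ 1.800e+02 -1.000e-02  1.265e+01] [-0.2 -0.2 -2.2] 0.03246291298863568
-0.066 2530 [ 0.1001 -0.     -0.0643] [ 0.0696 -0.0291 -0.066 ] [ 0.1275  0.0299 -0.062 ]
-0.062 954 [ 0.0968  0.0006 -0.0612] [ 0.0807 -0.0179 -0.062 ] [ 0.1175  0.019  -0.0595]
-0.054 4 [ 0.088  -0.0021 -0.0523] [ 0.0873 -0.0057 -0.0533] [ 0.0891  0.0011 -0.0506]
-0.034 377 [ 0.0987  0.0003 -0.0315] [ 0.0875 -0.0112 -0.034 ] [ 0.1109  0.0123 -0.03  ]
-0.03 431 [ 0.0987  0.0002 -0.028 ] [ 0.089  -0.0099 -0.03  ] [ 0.1099  0.011  -0.026 ]
-0.026 846 [ 0.0992  0.0005 -0.0238] [ 0.0904 -0.0081 -0.026 ] [ 0.1075  0.0091 -0.022 ]
-0.022 12 [ 0.0983  0.0007 -0.0218] [ 0.0941 -0.0054 -0.022 ] [ 0.1034  0.0058 -0.0209]
-0.006 103 [ 0.1093 -0.001  -0.0027] [ 0.0861 -0.017  -0.0042] [ 0.1184  0.0183 -0.002 ]
-0.002 1947 [ 0.1075 -0.0002 -0.0005] [ 0.0861 -0.0184 -0.002 ] [0.1186 0.0183 0.0018]
0.002 10 [ 0.0892 -0.0055  0.0036] [ 0.0877 -0.0138  0.002 ] [0.0909 0.0122 0.0058]
```

View pics/m6.png

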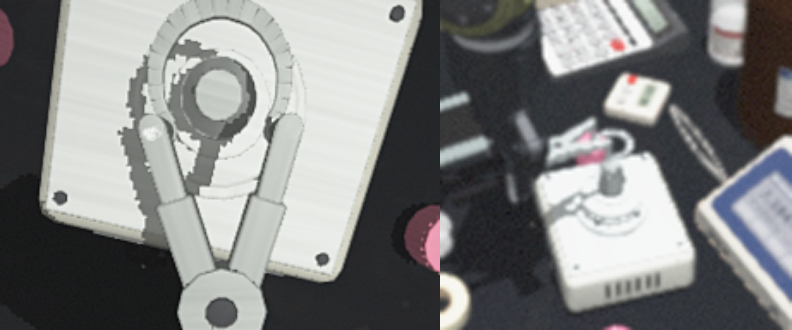

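The left view shows the spindle tip inside the ring, offset about 1 mm. I'll correct it and descend in stages, watching the force.

>>> move_arm:
  moves: [-0.006, 0.002, 0, 0, 0, 0, -0.006, 0.002, -0.04, 0, 0, 0, -0.006, 0.002, -0.08, 0, 0, 0, -0.006, 0.002, -0.12, 0, 0, 0, -0.006, 0.002, -0.15, 0, 0, 0, -0.006, 0.002, -0.17, 0, 0, 0, -0.006, 0.002, -0.17, 0, 0, 0]

```text
clock: 15.78
ee_pos: [0.4719, -0.2051, 0.116]
orientation: [-180.0, 0.0, 12.7]
force: [0.5, 0.8, -1.5]
width: 0.0326
```

```bash
cat > m.py <<'E'
import sys
from h import *
f=wrist(sys.argv[1]);Q=clip(f);d=np.hypot(Q[...,0]-.1,Q[...,1])
z=Q[...,2];k=(abs(z+.0005)<.0035)&(d>.0145)&(d<.02)&(Q[...,0]>.092);print("clip",k.sum(),np.median(z[k]))
A=np.c_[Q[k][:,:2],np.ones(k.sum())];print("slope",np.degrees(np.linalg.lstsq(A,z[k],rcond=None)[0][:2]))
# spindle flat
zt=.127-f["tcp"][2];k=(abs(z-zt)<.004)&(d<.014);q=Q[k];print("top",k.sum(),np.median(q[:,2]),(q.min(0)+q.max(0))/2)
k=(abs(z-(.0893-f["tcp"][2]))<.003)&(d<.019);print("hub",k.sum(),np.median(z[k])+f["tcp"][2] if k.sum() else 0)
E
python3 m.py w7
```

```text
15.775 [ 0.4719 -0.2051  0.116 ] [-1.7998e+02  2.0000e-02  1.2650e+01] [ 0.5  0.8 -1.5] 0.03256625716339488
clip 1924 -0.0006358509790194977
slope [-0.3840696  -0.00332715]
top 1651 0.010574365606997344 [ 0.10050113 -0.00037382  0.0100116 ]
hub 1325 0.0889847221718725
```

>>> move_arm:
  moves: [0, 0, -0.03, 0, 0, 0, 0, 0, -0.06, 0, 0, 0, 0, 0, -0.08, 0, 0, 0, 0, 0, -0.095, 0, 0, 0, 0, 0, -0.105, 0, 0, 0, 0, 0, -0.105, 0, 0, 0, 0, 0, -0.105, 0, 0, 0]

```text
clock: 16.7
ee_pos: [0.472, -0.2051, 0.0954]
orientation: [180.0, -0.0, 12.6]
force: [-0.3, 0.1, -1.6]
width: 0.0323
```

```bash
python3 m.py w8; python3 - <<'E'
from h import *
f=np.load("w8.npz");Q=clip(f);d=np.hypot(Q[...,0]-.1,Q[...,1]);z=Q[...,2]
for lo,hi in((.0,.011),(.0145,.0175),(.0205,.029)):
    k=(d>lo)&(d<hi)&(abs(z)<.06)&(Q[...,0]>.092);print(lo,np.percentile(z[k]+f["tcp"][2],[5,25,50,75,95]).round(4))
from workcell import r
s=r.grab_frame("side");
cv2.imwrite("pics/m8.png",np.hstack([cv2.resize(f["img"][:192,128:384],(440,330)),cv2.resize(s["img"][150:230,190:275],(352,330),interpolation=cv2.INTER_CUBIC)])[:,:,::-1])
E
```

```text
16.7 [ 0.472  -0.2051  0.0954] [ 1.7999e+02 -1.0000e-02  1.2650e+01] [-0.3  0.1 -1.6] 0.03233099907182796
clip 1256 -0.0005292987036565194
slope [ 0.12503938 -0.01505046]
top 2333 0.031190146442832106 [ 0.10029394 -0.00052336  0.03060713]
hub 1035 0.08897714614212582
0.0 [0.1202 0.1232 0.1261 0.1271 0.1279]
0.0145 [0.0912 0.0943 0.0949 0.0953 0.0961]
0.0205 [0.0848 0.0855 0.086  0.0864 0.0871]
```

View pics/m8.png

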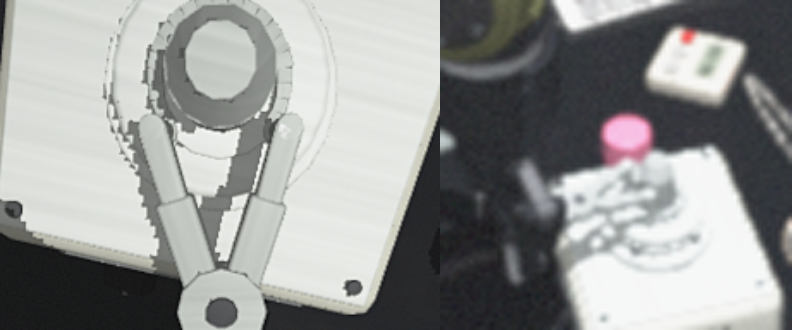

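>>> move_arm:
  moves: [0, 0, -0.003, 0, 0, 0, 0, 0, -0.006, 0, 0, 0, 0, 0, -0.006, 0, 0, 0, 0, 0, -0.006, 0, 0, 0]

```text
clock: 17.3
ee_pos: [0.472, -0.2051, 0.0941]
orientation: [180.0, -0.0, 12.7]
force: [-0.1, -0.3, -1.6]
width: 0.0326
```

>>> move_arm:
  moves: [0, 0, -0.003, 0, 0, 0, 0, 0, -0.005, 0, 0, 0, 0, 0, -0.005, 0, 0, 0, 0, 0, -0.005, 0, 0, 0]

```text
clock: 17.8
ee_pos: [0.472, -0.2051, 0.0931]
orientation: [180.0, -0.0, 12.7]
force: [0.4, -0.7, -2.3]
width: 0.0326
```

```bash
python3 m.py w9;python3 m.py w10
```

```text
17.8 [ 0.472  -0.2051  0.0931] [180.    -0.    12.65] [ 0.4 -0.7 -2.3] 0.03262866841536778
clip 1100 -0.0005711237208513159
slope [-0.07440496  0.09139248]
top 2461 0.03354484111636563 [ 0.100361   -0.00054578  0.03311042]
hub 1432 0.08930586186366248
17.85 [ 0.472  -0.2051  0.0931] [180.    -0.    12.65] [-0.8  1.  -2.9] 0.03273804592780913
clip 1101 -0.0005495583310505259
slope [-0.18232407  0.1041165 ]
top 2464 0.03354058481656699 [ 0.10027087 -0.00039981  0.03320593]
hub 1408 0.08928062244007816
```

```bash
python3 - <<'E'
from workcell import r
s=r.read_state();print(s["clock"],s["force"].round(1),s["width"],s["ee_pos"].round(4));print(r.close_job())
E
```

```text
17.9 [ 0.2  0.5 -1.1] 0.03256644253616001 [ 0.472  -0.2051  0.0931]
the job is handed in; nothing more can be done
None
```

I put the cap on the stand's post and lifted the pliers straight up by the handles. With the handles squeezed, I slid the spread circlip down over the spindle to the groove. The job was handed in at 17.9 s of the 54 s allowed, with the pliers still held at the 60 N grip setting.

**Last checks**
- **Circlip height:** its centre is about 1.7 to 2.4 mm above the hub face; the groove centre is 2 mm above it. The two ways of measuring, from the hub face and from the spindle top, differ by about 0.5 mm.
- **Level and centring:** the circlip is level within about 0.2° and centred on the spindle within about 0.5 mm.
- **Force:** the tool force stayed at the pliers' own weight (about 1 to 3 N), so there is no sign of pressing on the hub.
- **Spread:** the ring measured about 29 mm inside after lifting. The gripper reads 32.6 mm against the expected 35 mm; it also read 33.4 mm on the 34 mm cap, so it seems to read low. I did not check the width any other way.
- **Cap:** its top sits at about z = 0.056 m in the top view (0.054 m in the side view), where a fully seated cap should be.

I did not measure the bystanders again at the end. No contact force was seen during the moves between objects. The only larger force was 19 N up and 11 N sideways as the fingers closed on the pliers in their rest; it was gone after lifting.

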